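# Stack two cases on the inspection lift and hold it up three clicks

### The job

Stack the two closed instrument cases squarely on the little white lift platform, the grey one first and the blue one squarely on top, both lying lengthwise along the platform and centred. Then push the red-handled ratchet lever down exactly three clicks, counted by feel and never past the third, to bring the upper case up to the inspection camera, and finish while still holding the lever there: it sinks back if let go. Leave the solder reel, the flux jar and the tip-cleaner tin alone.

Things in the scene. Friction and masses are not known exactly. Their poses are not given: they have to be found in the camera images.
- grey_case: closed grey instrument case, a plain cuboid 56 (own x) x 90 (own y) x 34 mm high, about 220 g, lying flat; origin at the centre of its underside, z up. It starts on the mat, left of the lift.
- blue_case: closed blue instrument case, same size, mass and origin as the grey one. It starts on the mat, left of the lift; the two may have swapped places.
- station: lift station fixed to the bench: dark base plate 130 (x) x 150 (y) x 16 mm, origin at the centre of its underside, z up, yaw up to 0.22 rad. Below, x and y in mm are in its frame. A side post and the lever's wheel (up to 185 mm high) stand at y -60 to -105, x -35 to +75; the black inspection camera (35 mm tube, 140 mm high) at y +84 to +150. Beside and above the platform it is otherwise open.
- lift: white platform 80 (x) x 110 (y) x 8 mm, axes parallel to the station's; it slides straight up as the lever goes down (30 mm per rad of lever angle) and sinks as the lever comes back. Its own origin is not on the platform: use platform_top.
- platform_top (a point): centre of the platform's upper face, 60 mm above the bench when the lever is at rest; axes parallel to the station's. Cases go with their own y along this y (either way round).
- lever: ratchet lever with a wheel (r 49 mm, four brass teeth). Origin on the pivot axis (station x +20, y 0, 115 mm high; the axis runs along y). At rest (angle 0) its axes are parallel to the station's and its crank arm (140 mm, pivot to handle axis) rises 0.65 rad above level towards the station's -x. Pushing the handle down turns the lever by minus its angle about its own y. Range 0 to 1.2 rad.
- lever_grip (a point): on the axis of the red round handle bar (16 mm thick, along station y from -101 to -180), at y -145; about 200 mm high at rest. Pinch it from above (fingers closing along station x) or push it down. Return load: 6 to 8 N at rest, about 10 N further down; at each click the push rises 1 to 4 N, then drops by 4 to 8 N and recovers in the next notch.
- collar: blue click finger on the same pivot, holding the sprung roller that rides over the teeth; same origin and angle sense as the lever. Stiffly preset at 0 to 0.2 rad; do not handle. Lever angle minus collar angle is 0.12 rad at the first click and 0.24 more at each next one (34 mm of handle travel). Three clicks done: the lever sits in the notch whose middle is 0.12 rad past the third click.
- solder_reel: bystander: aluminium solder reel, 52 mm across, 34 mm high, standing on end; origin at the centre of its underside.
- flux_jar: bystander: small amber jar with black cap, 42 mm across, 45 mm high; origin at the centre of its underside.
- tip_tin: bystander: green tip-cleaner tin with brass top, 54 mm across, 34 mm high; origin at the centre of its underside.

How it is judged (in metres and radians):
On the way, in this order (a step that is already met when the one before it is completed fails the run):
1. the grey case lies squarely on the platform, released (horizontal distance between grey_case and platform_top below 0.01 m and z of grey_case in the frame of platform_top between -0.003 and 0.004 m and angle between the y axis of grey_case and the y axis of platform_top, either way round below 0.12 rad and angle between grey_case's own z axis and vertical below 0.06 rad and contact force between each of the fingers, the arm and grey_case below 0.3 N and contact force between each of the fingers, the arm and blue_case below 0.3 N), for 0.2 s.
2. the blue case lies squarely on the grey one, released (all of step 1 and horizontal distance between blue_case and grey_case below 0.008 m and z of blue_case in the frame of grey_case between 0.031 and 0.038 m and angle between the y axis of blue_case and the y axis of grey_case, either way round below 0.12 rad and angle between blue_case's own z axis and vertical below 0.06 rad), for 0.2 s.
3. the lever has been brought three clicks down by the gripper (angle between the x axis of lever and the x axis of collar, either way round between 0.61 and 0.83 rad and contact force between the fingers and lever above 1 N), for 0.2 s.
At the end, for the whole second after the job is handed in: Fingers press the lever with over 1 N in its third click (lever minus collar angle 0.61 to 0.83 rad), platform raised; grey case within 10 mm of platform centre, blue within 8 mm of grey, level and square within 0.12 rad; robot touches neither case nor platform (all of step 2 and all of step 3 and contact force between each of the fingers, the arm and lift below 0.3 N and angular speed of lever below 0.15 rad/s and height (world z) of platform_top above 0.072 m); the arm keeps its last pose, push and grip.
It fails at once if the lever is pushed past its third click, over the fourth tooth (angle between the x axis of lever and the x axis of collar, either way round above 0.85 rad).
It fails at once if a bystander is disturbed (distance of any of solder_reel, flux_jar, tip_tin from where it was at the start of the episode above 0.02 m or angle between any of solder_reel, flux_jar, tip_tin's own z axis and vertical above 0.4 rad).
It also fails if it takes over 72 s, if anything falls off the work surface, if the arm or the gripper's body presses on something with over 40 N, if the wrist force passes 120 N, or if a joint passes its speed limit or range.

### The arm

A 6-joint arm with a two-finger parallel gripper is mounted at the origin on the work surface. World frame = base frame: x ahead of the robot, y to its left, z up, the work surface at z = 0. Lengths are in mm, angles in rad, forces in N, time in s.
With the tool pointing down it reaches from about 275 to 825 mm from the base axis. Payload 4.9 kg.
Tool frame: the origin (TCP) lies between the finger pads; the fingertips stand 17 mm ahead of it and the grasp point (between the pads) lies 2 mm behind it; z points along the fingers, y is the line along which they close (so a half turn about z gives the same grasp; the last joint's range is limited). The gripper opens to 85 mm and grips with 20 to 120 N. Pads are 22 mm wide; open, the fingers measure 114 mm over their backs; the gripper's body (76 mm by 85 mm) begins 54 mm behind the grasp point. The pads swing forward as they close: fully open they stand 13 mm farther back than shut.
Start: joints at [-1.469, 0.326, -0.193, 1.052, 0, 1.437], TCP at [128.502, -534.795, 248.281] pointing down, gripper open.
Joint ranges: [-2.65, 2.65], [-0.97, 1.79], [-1.3, 1.35], [-1.93, 2.1], [-1.47, 1.37], [-3.14, 3.14]. Speed limits (rad/s): [2.57, 2.57, 3.14, 3.14, 3.14, 3.14].

### API

Orientations are given as [roll, pitch, yaw] about the fixed x, y, z axes, in that order (R = Rz(yaw) Ry(pitch) Rx(roll)).
In Python, from bench import move_ptp, movel, move_j, grip, dwell, solve_ik, capture, camera_model, IKError, sign_off, spot_in, regions_of, place_of, read_t, read_qpos, read_joint_velocities, read_effort, read_tcp_pos, read_orientation, read_contact_force, read_wrist_torque, read_opening, read_gripper_force gives the robot as it stands. Calls block until the motion is done:
- move_ptp(position, orientation): joint-space move of the TCP to a pose.
- movel(position, rot=None, max_speed=150, threshold=None): straight line of the TCP; rot=None keeps the orientation; max_speed is the mean speed in mm/s. With threshold (N) it stops when the force on the tool has changed by that much, and returns True; else False.
- move_j(angles): joint-space move.
- grip(opening, effort=None): opening from 0.0 (shut) to 1.0 (fully open); effort is the grip in N (None keeps the last); returns when the fingers have stopped.
- dwell(seconds).
- solve_ik(position, orientation): joint angles nearest the present ones, or None.
- capture(name): name is "scene" or "top" or "wrist"; returns (picture, depth): 420x560x3 uint8, blue, green, red; 420x560 float32, mm along the optical axis (not along the pixel's ray), 0 where there is no reading.
- camera_model(name): a dict with "K" (3x3 intrinsics, pixels), "position" and "rotation" of the camera in the world. Camera axes: x right, y up, looking along -z (the intrinsics and any distortion apply to the point x, -y, -z); pixel columns grow to the right and rows downward; lengths in mm; the calibration is good to about 2 mm. A picture is of the moment at which its call begins: read the wrist's pose just before it. camera_model takes no time and is no camera call; for the wrist camera it gives the pose at the moment of the call.
A pose or a line that the arm cannot do raises IKError and nothing moves.
- sign_off(): hands the job in; it is judged then, once.
Trained networks look in the newest picture that a camera, given by its name, has taken for a name from the list of things; names that differ only in an ending like _2 or _b are one class to them, and where a whole thing is asked for, a point or a joint stands for the part that bears it (a point fixed in the world has none). Each returns a list of dicts, best first, with "score" (0 to 1); they miss things now and then, are a little off and sometimes report something else, mostly with a low value. They report only what shows in the picture. A call takes as long as a camera call.
- spot_in(camera, name): "point" ([x, y, z] in mm, in the coordinates of the camera as it stood for that picture, good to about 4 mm: the middle of the surface that is visible of it).
- regions_of(camera, name): "pixels" (420x560 bool, what is visible of it).
- place_of(camera, name): "point" ([x, y, z] in mm, in the coordinates of the camera as it stood for that picture, good to about 4 mm: a listed point, or the origin of a listed thing).
Readings, each from a call of its own:
- read_t(): time.
- read_qpos(): joint angles.
- read_joint_velocities(): joint speeds.
- read_effort(): joint torques, N m.
- read_tcp_pos(): TCP position.
- read_orientation(): TCP orientation.
- read_contact_force(): force on the tool from outside, world axes, zero at the start.
- read_wrist_torque(): the same for the moment, N m.
- read_opening(): opening from 0.0 (shut) to 1.0 (fully open).
- read_gripper_force(): force on a finger pad.
Only numpy, scipy, OpenCV 4.12 (cv2) and the standard library are available. Lean on these libraries where they do the work, as an engineer would, in place of code of your own. Each camera call takes 0.05 s, during which the arm holds its last target. There are 200 camera calls.

## Working session

There is one attempt and no reset: what is moved stays moved. The work goes in short steps, each a Python script; the robot and the scene stay as the last script left them, time stands still between calls to the robot, and variables do not carry over. Pictures are saved under pics/ and viewed, at most 10 in all, crops included, and the job is handed in when it is done.

```bash
ls; mkdir -p pics; cat > h.py <<'E'
import numpy as np, cv2
from bench import *
def cam2w(m,p):
    return np.array(m["rotation"])@np.array(p)+np.array(m["position"])
def cloud(m,depth,mask):
    v,u=np.nonzero(mask&(depth>0)); d=depth[v,u]; K=np.array(m["K"])
    x=(u-K[0,2])/K[0,0]*d; y=(v-K[1,2])/K[1,1]*d
    return np.c_[x,-y,-d]@np.array(m["rotation"]).T+np.array(m["position"])
E
python3 - <<'E'
from h import *
print(read_t(), camera_model("top"), camera_model("scene"))
for c in ("top","scene"):
    im,d=capture(c); cv2.imwrite(f"pics/{c}0.png",im); np.save(c+"_d.npy",d)
    m=camera_model(c)
    for n in ["grey_case","blue_case","station","platform_top","lever","lever_grip","collar","solder_reel","flux_jar","tip_tin"]:
        for r in place_of(c,n)[:2]: print(c,n,round(r["score"],2),cam2w(m,r["point"]).round(1))
print(read_t())
E
```

```text
bench.py
pics
0.0 {'K': array([[386.02759273,   0.        , 282.98530699],
       [  0.        , 386.02759273, 207.36250688],
       [  0.        ,   0.        ,   1.        ]]), 'position': array([ 485.0024462 ,  -89.40487872, 1132.55447978]), 'rotation': array([ 0.14034084,  0.00459868, -1.57164714])} {'K': array([[510.65892879,   0.        , 272.95074926],
       [  0.        , 510.65892879, 213.6851771 ],
       [  0.        ,   0.        ,   1.        ]]), 'position': array([1252.92805834,  220.01562216, 1131.94075597]), 'rotation': array([ 0.62578677, -0.01324948,  2.0406037 ])}
top grey_case 0.82 [2203.9 1629.5 2851.5]
top blue_case 0.94 [2236.5 1662.1 2884.1]
top station 0.74 [2273.5 1699.1 2921. ]
top station 0.72 [2219.4 1645.  2867. ]
top platform_top 0.58 [2190.1 1615.7 2837.6]
top lever_grip 0.79 [1968.5 1394.1 2616.1]
top solder_reel 0.75 [2223.2 1648.8 2870.8]
top flux_jar 0.58 [2308.5 1734.1 2956. ]
top tip_tin 0.23 [1968.7 1394.3 2616.2]
scene grey_case 0.91 [-1164.2 -2197.1 -1285.2]
scene blue_case 0.68 [-1119.7 -2152.6 -1240.7]
scene station 0.73 [-1482.  -2514.9 -1603. ]
scene platform_top 0.89 [-1374.7 -2407.7 -1495.7]
scene lever_grip 0.63 [-1378.1 -2411.1 -1499.1]
scene collar 0.7 [-1477.7 -2510.6 -1598.7]
scene collar 0.6 [-1388.1 -2421.  -1509. ]
scene solder_reel 0.93 [-1512.1 -2545.  -1633.1]
scene flux_jar 0.68 [-1201.8 -2234.7 -1322.8]
scene tip_tin 0.81 [-1885.8 -2918.7 -2006.7]
1.1
```

The rotation comes as roll/pitch/yaw, so I'll convert it and measure the masks with depth.

```bash
cat > h.py <<'E'
import numpy as np, cv2
from scipy.spatial.transform import Rotation as Ro
from bench import *
def Rm(m): return Ro.from_euler("xyz",m["rotation"]).as_matrix()
def cam2w(m,p): return Rm(m)@np.array(p)+np.array(m["position"])
def cloud(m,depth,mask):
    v,u=np.nonzero(mask&(depth>0)); d=depth[v,u]; K=np.array(m["K"])
    x=(u-K[0,2])/K[0,0]*d; y=(v-K[1,2])/K[1,1]*d
    return np.c_[x,-y,-d]@Rm(m).T+np.array(m["position"])
def rect(P,zlo,zhi):
    """min-area rectangle of the points of a top face: centre, long side, short side, yaw of long side (mod pi), median z"""
    Q=P[(P[:,2]>zlo)&(P[:,2]<zhi)]
    (c,s,a)=cv2.minAreaRect(Q[:,:2].astype(np.float32)); a=np.deg2rad(a)
    if s[0]<s[1]: a+=np.pi/2; s=s[::-1]
    return np.round(c,1),np.round(s,1),round((a+np.pi/2)%np.pi-np.pi/2,3),np.median(Q[:,2]).round(1),len(Q)
E
python3 - <<'E'
from h import *
for c in ("top","scene"):
    im,d=capture(c)
    m=camera_model(c)
    for n in ["grey_case","blue_case","station","platform_top","lever_grip","lever","collar","solder_reel","flux_jar","tip_tin"]:
        for r in place_of(c,n)[:2]: print(c,n,round(r["score"],2),cam2w(m,r["point"]).round(1))
    for n,z in [("grey_case",34),("blue_case",34),("lift",60)]:
        for r in regions_of(c,n)[:2]:
            P=cloud(m,d,r["pixels"])
            try: print(c,n,round(r["score"],2),rect(P,z-7,z+7))
            except Exception as e: print(n,e,len(P))
print(read_t())
E
```

```text
top grey_case 0.89 [473.4 289.4  -1. ]
top blue_case 0.59 [6.370e+02 2.209e+02 3.000e-01]
top station 0.64 [420.1  21.8   0.7]
top station 0.6 [ 615.4 -102.4    0.9]
top platform_top 0.77 [ 614.6 -103.5   59. ]
top lever_grip 0.57 [ 533.2 -255.1  200.9]
top solder_reel 0.72 [421.5  19.5   0.9]
top flux_jar 0.57 [796.1  20.4   0. ]
top tip_tin 0.88 [ 547.6 -430.7   -3.4]
top grey_case 0.85 (array([473.7, 291.6]), array([91.6, 56.1]), np.float64(1.514), np.float64(34.3), 651)
top blue_case 0.58 (array([633.3, 224. ]), array([91.6, 55.3]), np.float64(-1.223), np.float64(34.2), 602)
top lift 0.77 (array([ 615.4, -104.4]), array([106.9,  79.9]), np.float64(-1.571), np.float64(60.0), 1086)
scene grey_case 0.9 [471.3 289.6   3.2]
scene grey_case 0.39 [416.4  16.    0.5]
scene blue_case 0.84 [626.9 226.9  -2.4]
scene station 0.6 [ 614.9 -103.7    1.7]
scene platform_top 0.75 [ 613.5 -105.7   63.6]
scene platform_top 0.66 [471.2 291.    5.4]
scene lever_grip 0.86 [ 528.3 -250.7  196.1]
scene solder_reel 0.81 [415.8  18.2   4.5]
scene flux_jar 0.64 [796.1  21.3  -0. ]
scene tip_tin 0.53 [ 554.7 -432.5   -0.7]
scene grey_case 0.88 (array([475.5, 290.7]), array([90.2, 60.9]), np.float64(1.509), np.float64(35.2), 758)
scene blue_case 0.66 (array([635.5, 223.8]), array([91. , 59.5]), np.float64(-1.21), np.float64(35.1), 870)
scene lift 0.56 (array([ 617.6, -105.8]), array([112.6,  82.8]), np.float64(-1.538), np.float64(61.0), 1197)
scene lift 0.27 (array([0., 0.]), array([0., 0.]), np.float64(0.0), np.float64(nan), 0)
2.5
  return _methods._mean(a, axis=axis, dtype=dtype,
  ret = ret.dtype.type(ret / rcount)
```

View pics/top0.png

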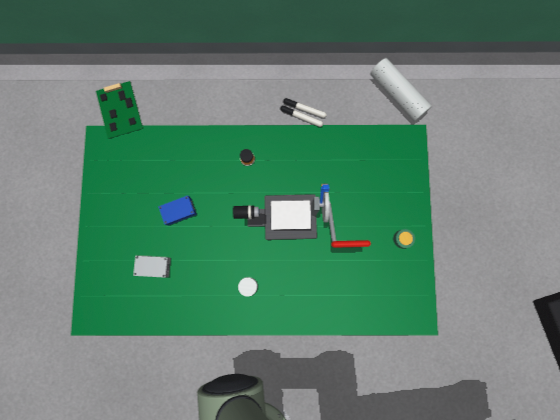

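View pics/scene0.png

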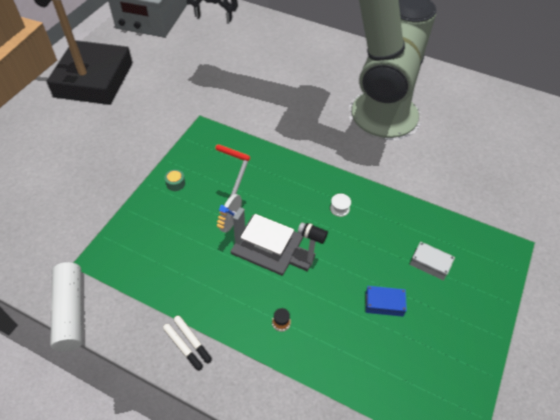

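The top view shows the grey case at (152,267), the blue case at (178,210), the platform at (291,215) with the camera on its left, and the red handle at (350,244). This agrees with the networks and with the stated sizes. Next I'll refine the station pose and yaw, and the grey case, with the wrist camera on the way.

```bash
python3 - <<'E'
from h import *
print(read_orientation())
def look(names,tag):
    m=camera_model("wrist"); im,d=capture("wrist"); cv2.imwrite(f"pics/{tag}.png",im)
    print(tag,m["position"].round(0),m["rotation"].round(2),read_t())
    for n,z in names:
        for r in regions_of("wrist",n)[:1]:
            P=cloud(m,d,r["pixels"]); print(n,round(r["score"],2),len(P))
            try: print(rect(P,z-6,z+6))
            except Exception as e: print(e)
    for n in ["platform_top","lever_grip","lever"]:
        for r in place_of("wrist",n)[:1]: print(n,round(r["score"],2),cam2w(m,r["point"]).round(1))
    return m,d
q=None
for yaw in (1.57,-1.57):
    print(yaw, solve_ik([560,-104,400],[np.pi,0,yaw]), solve_ik([474,291,60],[np.pi,0,yaw]), solve_ik([634,224,60],[np.pi,0,yaw+.35]))
move_ptp([560,-110,400],[np.pi,0,1.57])
m,d=look([("lift",60),("station",16)],"w_station")
E
```

```text
[3.14159012e+00 2.60844756e-05 2.35777471e-01]
1.57 [-0.31320375  0.31812298  0.17821796  1.43089131  0.          1.2583889 ] [ 0.41787885  0.53230224 -0.41018072  0.62831337  0.          1.9894715 ] [ 0.22994542  0.70930456 -0.06419321  0.79729856  0.          1.45153808]
-1.57 [-0.31320375  0.31812298  0.17821796  1.43089131  0.         -1.88479641] [ 0.41787885  0.53230224 -0.41018072  0.62831337  0.         -1.15371381] [ 0.22994542  0.70930456 -0.06419321  0.79729856  0.         -1.69164723]
w_station [560. -32. 526.] [-0.31 -0.   -0.  ] 4.7833
lift 0.91 3769
(array([ 618. , -103.8]), array([110.3,  80.4]), np.float64(-1.543), np.float64(60.3), 3666)
station 0.7 12902
(array([617.3, -78.9]), array([199.3, 130.2]), np.float64(-1.55), np.float64(16.2), 3655)
platform_top 0.78 [ 617.1 -103.7   63.5]
lever_grip 0.94 [ 525.3 -252.1  199.3]
```

The station yaw is about +0.028, with the platform centre at (617.5,-104), and all cameras agree. Next I'll measure the grey case from the wrist, then pick it and place it.

```bash
cat >> h.py <<'E'
PC=np.array([617.5,-104.]); S=0.028
def see(n,z,xy,yaw,h):
    move_ptp([*xy,h],[np.pi,0,yaw])
    m=camera_model("wrist"); im,d=capture("wrist"); cv2.imwrite(f"pics/w_{n}.png",im)
    r=regions_of("wrist",n)[0]; o=rect(cloud(m,d,r["pixels"]),z-6,z+6); print(n,round(r["score"],2),o,read_t()); return o
def pick(n,xy0,a0,effort=40):
    grip(1.0)
    c,s,a,z,k=see(n,34,xy0,a0,220)
    if abs(s[0]-90)>6 or abs(s[1]-56)>6 or np.hypot(*(np.array(c)-xy0))>10: raise SystemExit("check "+n)
    a=a%np.pi
    move_ptp([*c,90],[np.pi,0,a]); movel([*c,24],max_speed=100)
    grip(0.0,effort); print("open",read_opening(),read_gripper_force())
    movel([*c,250],max_speed=250); print("lifted",read_opening(),read_gripper_force(),read_t())
def place(zb):
    R=[np.pi,0,np.pi/2+S]
    move_ptp([*PC,250],R); movel([*PC,zb+24+8],max_speed=200)
    t=movel([*PC,zb+24-2],max_speed=25,threshold=3); print("touch",t,read_tcp_pos(),read_contact_force())
    grip(1.0); movel([*PC,260],max_speed=200); print("placed",read_t())
E
python3 - <<'E'
from h import *
pick("grey_case",(474,291),1.51)
place(60)
m=camera_model("wrist"); im,d=capture("wrist"); cv2.imwrite("pics/w_g_placed.png",im)
r=regions_of("wrist","grey_case")[0]; print(rect(cloud(m,d,r["pixels"]),88,100))
E
```

```text
grey_case 0.77 (array([474.7, 292.3]), array([90.2, 55.9]), np.float64(1.515), np.float64(34.3), 4303) 6.9917
open 0.6495305870805863 44.018086194992065
lifted 0.643851302791506 43.16315710544586 9.8167
touch True [ 618.3786722  -104.28384088   84.81248777] [ 0.43344564 -0.71220694  4.63458914]
placed 14.125
(array([ 619.5, -104.6]), array([90.3, 56.2]), np.float64(-1.542), np.float64(94.3), 4915)
```

The grey case sits 1.7 mm from the platform centre and square. The blue case is next.

```bash
python3 - <<'E'
from h import *
pick("blue_case",(634,224),1.92)
place(94)
m=camera_model("wrist"); im,d=capture("wrist"); cv2.imwrite("pics/w_b_placed.png",im)
r=regions_of("wrist","blue_case")[0]; print(rect(cloud(m,d,r["pixels"]),122,134))
E
```

```text
blue_case 0.93 (array([635.5, 225.1]), array([90.4, 56. ]), np.float64(-1.202), np.float64(34.4), 4366) 15.7917
open 0.6500458455073028 44.249078035354614
lifted 0.6492697194591251 43.59093368053436 18.6167
touch True [ 618.55580377 -104.2918242   118.94998727] [0.09064199 0.59592979 4.15152169]
placed 22.2833
(array([ 619.5, -103.4]), array([89.7, 56.1]), np.float64(-1.542), np.float64(128.3), 5999)
```

View pics/w_b_placed.png

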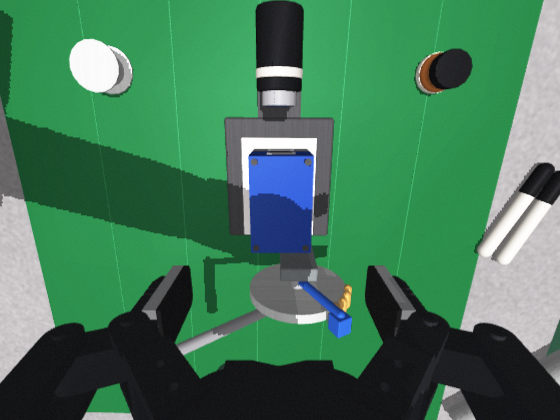

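The stack is square on the platform: the blue case is at (280,200), centred on the white plate, with the camera at (280,60) and the wheel at (300,295). Now I'll locate the red handle, pinch it and start feeling for the clicks.

```bash
cat >> h.py <<'E'
L=140.
def push_force(th):
    f=Ro.from_euler("z",-S).apply(read_contact_force()); e=0.65-th
    return f[0]*np.sin(e)+f[2]*np.cos(e), f
def arc(p0,th):   # TCP for lever angle th, given TCP at rest p0
    e=0.65-th; d=np.array([-L*(np.cos(e)-np.cos(.65)),0,L*(np.sin(e)-np.sin(.65))])
    return p0+Ro.from_euler("z",S).apply(d)
E
python3 - <<'E'
from h import *
R=[np.pi,0,np.pi/2+S]
movel([600,-150,300],max_speed=200); move_ptp([531,-251,300],R)
m=camera_model("wrist"); im,d=capture("wrist"); cv2.imwrite("pics/w_lever.png",im)
i=im.astype(int); red=((i[...,2]>110)&(i[...,1]<70)&(i[...,0]<70)).astype(np.uint8)
n,lab,st,_=cv2.connectedComponentsWithStats(red); k=1+st[1:,4].argmax()
P=cloud(m,d,lab==k); P=P[P[:,2]>150]
Q=Ro.from_euler("z",-S).apply(P-[*PC,0])   # station frame
print(len(P),"station frame lo/hi",np.percentile(Q,[1,50,99],axis=0).round(1).tolist())
T=Q[Q[:,2]>Q[:,2].max()-6]; print("top strip x",T[:,0].mean(),T[:,2].max())
for r in place_of("wrist","lever_grip")[:1]: print(r["score"],cam2w(m,r["point"]))
for r in place_of("wrist","collar")[:1]: print(r["score"],cam2w(m,r["point"]))
print(read_t())
E
```

```text
2026 station frame lo/hi [[-99.9, -182.3, 202.4], [-92.8, -131.8, 207.1], [-85.2, -94.1, 209.1]]
top strip x -92.73312054337951 209.85185999238865
0.65 [ 526.42192394 -252.79516615  199.13782963]
23.5583
```

View pics/w_lever.png

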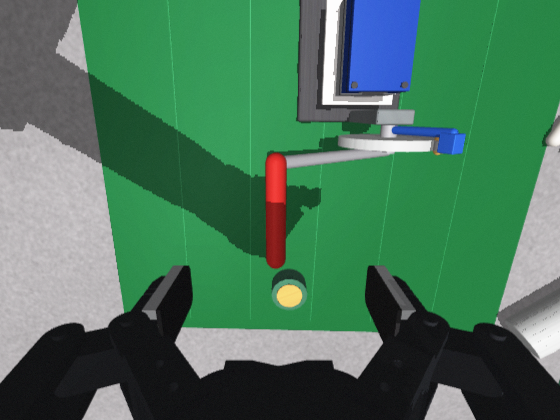

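The red handle spans (275,155) to (275,265). In the station frame that puts its axis at x -92, y -97 to -180 and z 200, as specified. I'll pinch it and push the first stretch.

```bash
python3 - <<'E'
from h import *
xy=PC+Ro.from_euler("z",S).apply([-92,-146,0])[:2]
grip(0.6); movel([*xy,250],max_speed=150); t=movel([*xy,198],max_speed=80,threshold=8); print("hit",t)
print("free",read_contact_force())
grip(0.0,40); print(read_opening(),read_gripper_force(),read_tcp_pos(),read_contact_force())
p0=np.array([*xy,198.]); np.save("p0.npy",p0); log=[]
for th in np.arange(0,0.361,0.015):
    movel(arc(p0,th),max_speed=40); F,f=push_force(th); log.append((th,F)); print(f"{th:.3f} {F:.1f} {f.round(1)}")
np.save("log.npy",log); print(read_tcp_pos(),arc(p0,th),read_t())
E
```

```text
hit False
free [-0.37865791 -0.84723727  0.68236589]
0.17076366599617113 39.01943743228912 [ 528.32525833 -252.8500745   198.61525336] [-5.65282493  0.14947394  4.46224129]
0.000 0.7 [-4.8  0.2  4.5]
0.015 6.3 [-4.8  1.8 11.4]
0.030 7.9 [-4.   1.5 12.6]
0.045 8.8 [-5.   2.  14.2]
0.060 8.6 [-6.3  3.3 14.5]
0.075 8.6 [-4.2  1.4 12.9]
0.090 9.4 [-5.4  2.1 14.5]
0.105 8.3 [-4.   3.  12.1]
0.120 9.3 [-4.6  2.  13.5]
0.135 10.6 [-4.8  3.  14.8]
0.150 9.4 [-4.3  1.6 13.1]
0.165 12.2 [-5.3  3.6 16.5]
0.180 8.8 [-4.2  1.  12. ]
0.195 9.3 [-4.1  2.2 12.3]
0.210 7.7 [-4.4  1.8 10.5]
0.225 7.7 [-4.1  1.1 10.3]
0.240 8.3 [-5.1  2.2 11.3]
0.255 5.6 [-5.6  0.6  8.4]
0.270 5.5 [-4.9  0.9  7.9]
0.285 6.1 [-3.5  0.7  7.9]
0.300 8.0 [-4.7  1.3 10.3]
0.315 10.7 [-4.7  2.1 12.9]
0.330 9.6 [-5.5  1.4 11.9]
0.345 10.2 [-5.1  1.9 12.3]
0.360 9.0 [-4.7  2.  10.8]
[ 506.86677142 -253.39515528  155.06880843] [ 506.93001549 -253.1540196   153.30721471] 31.9417
```

The first click shows: the push peaks near 0.165 rad, dips to a minimum near 0.26 and recovers by 0.31. I'll go on with averaged readings and the actual TCP, through the second click.

```bash
cat >> h.py <<'E'
def feel(p0,a,b,log):
    for th in np.arange(a,b+1e-6,0.015):
        movel(arc(p0,th),max_speed=40); v=[]
        for _ in range(4): v.append(push_force(th)[0]); dwell(0.015)
        z=read_tcp_pos()[2]-p0[2]+L*np.sin(.65); tt=.65-np.arcsin(z/L)
        log.append((th,np.mean(v))); print(f"{th:.3f} act {tt:.3f} F {np.mean(v):.1f}")
E
python3 - <<'E'
from h import *
p0=np.load("p0.npy"); log=np.load("log.npy").tolist()
feel(p0,0.375,0.60,log); np.save("log.npy",log); print(read_t(),read_opening(),read_gripper_force())
E
```

```text
0.375 act 0.360 F 10.1
0.390 act 0.373 F 12.3
0.405 act 0.390 F 10.3
0.420 act 0.406 F 10.2
0.435 act 0.420 F 11.8
0.450 act 0.439 F 8.9
0.465 act 0.454 F 9.3
0.480 act 0.471 F 7.6
0.495 act 0.487 F 7.7
0.510 act 0.503 F 6.0
0.525 act 0.519 F 6.2
0.540 act 0.532 F 8.4
0.555 act 0.544 F 10.7
0.570 act 0.561 F 9.6
0.585 act 0.575 F 10.2
0.600 act 0.589 F 11.8
37.0083 0.17128118453575022 43.3962482213974
```

The second click is a repeat at +0.25 rad (minimum 0.515, recovery 0.55). The third should therefore bottom out near 0.76 and recover near 0.79. I'll advance and stop as it recovers.

```bash
python3 - <<'E'
from h import *
p0=np.load("p0.npy"); log=np.load("log.npy").tolist()
feel(p0,0.615,0.796,log); np.save("log.npy",log); print(read_t(),read_opening(),read_gripper_force())
E
```

```text
0.615 act 0.605 F 11.1
0.630 act 0.619 F 13.5
0.645 act 0.635 F 12.3
0.660 act 0.651 F 11.3
0.675 act 0.665 F 12.5
0.690 act 0.683 F 9.4
0.705 act 0.698 F 9.8
0.720 act 0.714 F 9.8
0.735 act 0.730 F 8.6
0.750 act 0.745 F 10.0
0.765 act 0.763 F 6.1
0.780 act 0.777 F 7.5
0.795 act 0.790 F 10.1
41.125 0.1734483204106298 44.57252025604248
```

The third click is done: the minimum was at 0.765, it recovered by 0.795, and the pinch is still firm. I'll move to the notch middle and check the stack and platform before handing in.

```bash
python3 - <<'E'
from h import *
p0=np.load("p0.npy"); feel(p0,0.805,0.805,[])
for c in ("top","scene"):
    m=camera_model(c); im,d=capture(c); cv2.imwrite(f"pics/{c}_end.png",im)
    for n,z in (("blue_case",152),("grey_case",118),("lift",84)):
        for r in regions_of(c,n)[:1]:
            P=cloud(m,d,r["pixels"])
            try: print(c,n,round(r["score"],2),rect(P,z-8,z+8))
            except Exception as e: print(c,n,len(P))
print(read_t(),read_gripper_force(),read_contact_force())
im=cv2.imread("pics/scene_end.png")[110:310,150:430]; cv2.imwrite("pics/scene_endc.png",cv2.resize(im,None,fx=2.5,fy=2.5))
E
```

```text
0.805 act 0.799 F 11.4
top blue_case 0.72 (array([ 618.4, -104.3]), array([90. , 55.5]), np.float64(-1.567), np.float64(150.7), 763)
top lift 0.68 (array([ 614.2, -103.4]), array([108.9,  76. ]), np.float64(-1.545), np.float64(82.8), 301)
scene blue_case 0.6 (array([ 620.4, -104.9]), array([91.8, 60.4]), np.float64(-1.535), np.float64(151.7), 804)
scene grey_case 0.55 (array([ 647.8, -103.9]), array([89. ,  6.3]), np.float64(-1.551), np.float64(113.9), 66)
41.8417 44.701584577560425 [-8.90870786  0.65777629 10.4159553 ]
```

View pics/scene_endc.png

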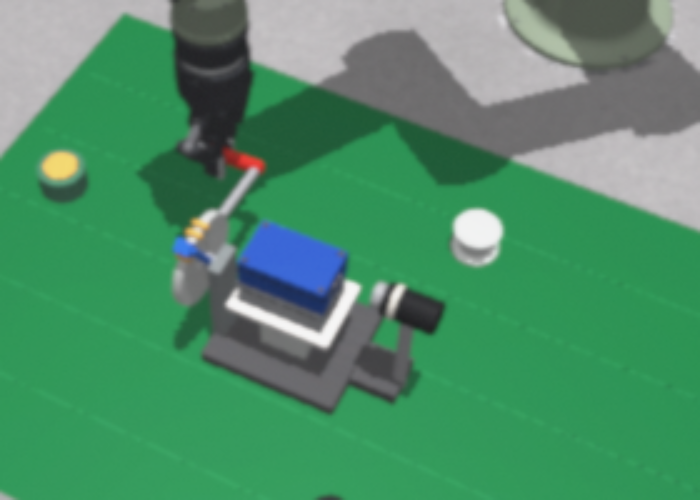

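The view shows the stack square on the raised platform at (295,280), the handle pinched at (245,160), and the bystanders untouched. The platform has risen about 23 mm, which matches a lever angle of about 0.78 rad, in the third notch.

```bash
python3 -c "
from bench import *
print(sign_off())"
```

```text
the job is handed in; nothing more can be done
None
```

The job is handed in: grey then blue are stacked square and centred on the platform, and the lever is held in its third notch, with three clicks counted by feel. The sign-off call gave no verdict.

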